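# Cap the coolant tank with a camlock coupling

### The arm

A 7-joint arm with a two-finger parallel gripper is mounted at the origin on the work surface. World frame = base frame: x ahead of the robot, y to its left, z up, the work surface at z = 0. Lengths are in m, angles in rad, forces in N, time in s.
With the tool pointing down it reaches from about 0.425 to 0.925 m from the base axis. Payload 6.8 kg.
Tool frame: the origin (TCP) lies at the very end of the fingers, on their centre line; the grasp point (between the pads) lies bot.grip_point_offset behind it (bot.grip_point_offset is the distance from the TCP to the grasp point, in m); z points along the fingers, y is the line along which they close (so a half turn about z gives the same grasp; the last joint's range is limited). The gripper opens to 85 mm and grips with 20 to 120 N. Pads are 22 mm wide; open, the fingers measure 114 mm over their backs; the gripper's body (76 mm by 85 mm) begins 54 mm behind the grasp point. The pads swing forward as they close: fully open they stand 13 mm farther back than shut.
Start: joints at [-1.434, 0.477, 0.022, 1.555, -0.011, 1.109, -0.083], TCP at [0.164, 0.655, 0.231] pointing down, gripper open.
Joint ranges: [-2.96, 2.96], [-0.34, 2.1], [-1.41, 1.46], [0.24, 2.44], [-1.37, 4.51], [0.17, 1.92], [-2.96, 2.96]. Speed limits (rad/s): [2.39, 2.39, 3.14, 3.14, 3.14, 3.14, 3.14].

### API

Orientations are given as a unit quaternion [w, x, y, z].
In Python, from station import bot, imaging gives the robot as it stands. The module is installed in compiled form; this text tells all that it offers.
- The arm moves only by the tool carry_out, never from a script. Its argument "targets" is one flat list of numbers, 5 for each row, row after row: the closure in counts, from 0 (fully open) to 255 (shut), then the shift along the world's x, y, z in mm, then the turn about the world's z in degrees. A call has 1 to 20 rows; each row shifts and turns the commanded pose from where the row before left it; what a row does not reach is not made up. A row lasts 1/10 s, in which the tool goes at most 50 mm and 8.59 degrees, less where a joint would pass 70% of its speed; a pose out of reach is approached as far as the arm can. A call is refused whole if a number of a shift passes 50 or a number of a turn 8.59, either way. A call with a gripper value outside its range is refused whole. The fingers move at their own pace and stop on an object; "newtons" is the grip in N (left out, the last holds). Time passes only in rows, so rows that do not move let the fingers close. It gives the time, the measured TCP pose, the force, the opening and the grip force at its end, in the units of the state.
- bot.get_obs(): the state, without advancing time (a new reading comes with each control period).
- imaging.read_camera(name): name is "side" or "top"; returns a dict with "frame" (400x640x3 uint8, red, green, blue), "fov_y" (degrees; the focal length in pixels is half the picture's height over the tangent of half this angle, whatever the lens; pixels are square), "cx", "cy" (the principal point, pixels), "k1" (the pictures are not rectified: a ray, as slopes to the right and down, at radius r is drawn at 1 + k1 r^2 times it, then the intrinsics apply), "pose" (4x4, takes a point from camera to world coordinates). Camera axes: x right, y up, looking along -z (the intrinsics and any distortion apply to the point x, -y, -z); pixel columns grow to the right and rows downward; lengths in m; the calibration is good to about 2 mm. A picture is of the moment at which its call begins. There is no depth.
- bot.hand_in(): hands the job in; it is judged then, once.
The state is a dict: "t": time; "q": joint angles; "joint_vel": joint speeds; "joint_torque": joint torques, N m; "eef_pos": TCP position; "tool_rot": TCP orientation; "contact_force": force on the tool from outside, world axes, zero at the start; "torque": the same for the moment, N m; "gripper_width": opening from 0.0 (shut) to 1.0 (fully open); "grasp_force": force on a finger pad.
Only numpy, scipy, OpenCV 4.12 (cv2) and the standard library are available. Lean on these libraries where they do the work, as an engineer would, in place of code of your own. Each camera call takes 0.05 s, during which the arm holds its last target. There are 200 camera calls.

### The job

Put the camlock blanking coupling on the grooved brass adaptor of the blue coolant tank and press it firmly home, past the stiff seal, until it bottoms on the shoulder, while both its arms are still raised. Then swing its two cam arms, red and yellow, fully down one after the other so it is locked on square, and let go. Work by feel: do not ram the coupling or the arms, and leave the jar, tin and hammer where they are.

Things in the scene. Friction and masses are not known exactly. Their poses are not given: they have to be found in the camera images.
- coupling: aluminium camlock blanking coupling, loose, 0.4 to 0.65 kg with its arms, standing on the bench mouth down. Origin: centre of the mouth plane (underside); z up along its axis. Round sleeve 53 mm outside, 41.4 mm bore, bore ceiling 48 mm above the origin, disc top at 54 mm, square head above it. Red cam arm stands out at +y, yellow at -y. Passes over the adaptor with 0.7 mm of play all round
- head (a point): middle of the coupling's square head, 74 mm above the mouth plane, on the axis: the place to grip. The head is 28 x 28 mm, from 54 to 94 mm above the mouth plane, sides square to the coupling's x and y. Grip its +x and -x sides, clear of the arms
- armred (a joint): angle of the red arm (rad): 0 = fully down at its stop (bar points outward, 60 degrees below level), 1.047 = level outward, 1.6 = raised stop (32 degrees above level). Stiff hinge, about 0.2 N m either way, stays where left; pressed on the upper/outer face. Cam nose at the hinge end turns into the adaptor groove as the arm goes down; the adaptor's lip blocks it if the coupling sits well short of home
- armyellow (a joint): angle of the yellow arm (rad): same meaning and stiffness as the red arm
- red_hinge (a point): hinge centre of the red arm: 29 mm from the coupling axis towards +y, 14 mm above the mouth plane; hinge line along the coupling's x. The straight bar reaches 71 mm from here, 14 mm wide and 8 mm thick; its last 30 mm is a press pad 24 mm wide and 10 mm thick
- yellow_hinge (a point): hinge centre of the yellow arm: 29 mm from the coupling axis towards -y, 14 mm above the mouth plane; the bar is like the red one
- red_pad (a point): middle of the upper/outer face of the red press pad, 56 mm along the bar from the hinge
- yellow_pad (a point): middle of the upper/outer face of the yellow press pad, 56 mm along the bar from the hinge
- tank: low blue steel coolant tank, fixed, 180 x 210 mm (x, y), 63 mm high with a bare steel lid; origin: centre of its underside on the bench, z up. A riser of 32 mm diameter in the middle of the lid carries the upright brass adaptor
- adaptor_seat (a point): NOMINAL centre of the adaptor's shoulder face (black gasket, 58 mm diameter, firm), 125 mm above the bench, exact sideways; the adaptor is screwed on by hand, so the real face lies up to 6 mm above or below this point. Home: the coupling's mouth sits on that face, a hard stop to be felt; a firm press of 15 to 25 N is right. Above it: 40 mm diameter, with a groove of 30 mm diameter 4 to 18.8 mm above the face
- adaptor_top (a point): NOMINAL centre of the adaptor's upper end, 42 mm above the shoulder (up to 6 mm off in height, as the shoulder); its last 8 mm taper to 35 mm diameter. A black rubber seal plug, 30 mm diameter, stands 14 mm proud of it: the coupling's bore ceiling meets it 8 mm before home and must push it in; it resists with about 8 N throughout, more than the coupling's weight, and stays where pushed
- jar: glass jar with a black cap, 60 mm diameter, 95 mm high, loose, origin at the centre of its underside: leave alone
- tin: tin with an orange label, 66 mm diameter, 75 mm high, loose, origin at the centre of its underside: leave alone
- hammer: hammer lying on the bench, 240 mm long along its x, loose: leave alone
Not all that is in view belongs to the job. Leave any green or turquoise look-alike of the coupling alone.

How it is judged:
By the outcome, as a careful person would: the job done as asked, in the order asked, and still so for the second after the job is handed in, with the robot touching nothing.
It also fails if it takes over 72 s, if anything falls off the work surface, if the arm or the gripper's body presses on something with over 40 N, if the wrist force passes 120 N, or if a joint passes its speed limit or range.

## Working session

There is one attempt and no reset: what is moved stays moved. The work goes in short steps, Python scripts to look and compute and a tool call to move; the robot and the scene stay as the last step left them, time stands still between calls to the robot, and variables do not carry over. Pictures are saved under pics/ and viewed, at most 10 in all, crops included, and the job is handed in when it is done.

Besides the shell and the picture viewer there is one more tool, called after ">>>" in YAML: its name, and indented under it one key for each argument. carry_out: Moves the arm, as the interface text tells. Its arguments: {"type":"object","properties":{"targets":{"type":"array","items":{"type":"number"}},"newtons":{"type":"number"}},"required":["targets"]}

```bash
mkdir -p pics; cat > h.py <<'E'
import numpy as np, cv2
from station import bot, imaging
def cam(n):
    return imaging.read_camera(n)
def ray(c,u,v):
    f=200/np.tan(np.radians(c['fov_y'])/2)
    d=np.array([(u-c['cx'])/f,(v-c['cy'])/f]); s=d.copy()
    for _ in range(30): s=d/(1+c['k1']*(s@s))
    P=np.array(c['pose']); r=P[:3,:3]@np.array([s[0],-s[1],-1]); return P[:3,3],r/np.linalg.norm(r)
def onz(c,u,v,z):
    o,r=ray(c,u,v); return o+r*(z-o[2])/r[2]
def proj(c,p):
    f=200/np.tan(np.radians(c['fov_y'])/2); P=np.array(c['pose'])
    q=P[:3,:3].T@(np.array(p)-P[:3,3]); s=np.array([q[0],-q[1]])/-q[2]
    s=s*(1+c['k1']*(s@s)); return s*f+[c['cx'],c['cy']]
def tri(c1,a,c2,b):
    o1,r1=ray(c1,*a);o2,r2=ray(c2,*b)
    A=np.array([r1,-r2]).T; t=np.linalg.lstsq(A,o2-o1,rcond=None)[0]
    p,q=o1+t[0]*r1,o2+t[1]*r2; return (p+q)/2,np.linalg.norm(p-q)
def save(c,name,box=None,k=1):
    im=c['frame'][:,:,::-1]
    if box: im=im[box[1]:box[3],box[0]:box[2]]
    cv2.imwrite('pics/'+name,cv2.resize(im,None,fx=k,fy=k,interpolation=cv2.INTER_CUBIC))
E
python3 - <<'E'
from h import *
for n in('top','side'):
    c=cam(n); save(c,n+'0.png',None,1.25); print(n,c['fov_y'],c['cx'],c['cy'],c['k1'],np.round(c['pose'],3).tolist())
print(bot.get_obs(),bot.grip_point_offset)
E
```

```text
top 45.53604954453954 325.2538407546985 195.29173089889463 -0.05735110466423692 [[0.024, 0.982, -0.189, 0.322], [-1.0, 0.023, -0.007, 0.033], [-0.002, 0.189, 0.982, 1.186], [0.0, 0.0, 0.0, 1.0]]
side 54.48955896266152 318.55371560904746 201.08356118074985 -0.08235811600640326 [[0.866, 0.355, -0.352, 0.195], [-0.5, 0.611, -0.614, -0.604], [-0.003, 0.708, 0.707, 0.842], [0.0, 0.0, 0.0, 1.0]]
{'t': 0.1, 'q': array([-1.43408278,  0.47770236,  0.02235395,  1.5563825 , -0.011494  ,
        1.1093449 , -0.08310113]), 'joint_vel': array([ 0.0009973 , -0.00226192,  0.00103215, -0.00293362,  0.00014776,
       -0.00023811, -0.00066566]), 'joint_torque': array([ 3.89458146e-03, -5.97766399e+01,  1.61291711e+00, -2.81956422e+01,
        1.27098648e-02,  5.05138232e-03,  2.71694330e-05]), 'eef_pos': array([0.16348857, 0.65431999, 0.23042067]), 'tool_rot': array([-3.69040486e-05,  1.22095709e-01,  9.92517964e-01, -8.53570412e-04]), 'contact_force': array([ 0.48170608,  0.5667537 , -0.56274289]), 'torque': array([0.02666261, 0.01298032, 0.01539685]), 'grasp_force': 0.0, 'gripper_width': 1.001216123560593} 0.0187
```

View pics/top0.png

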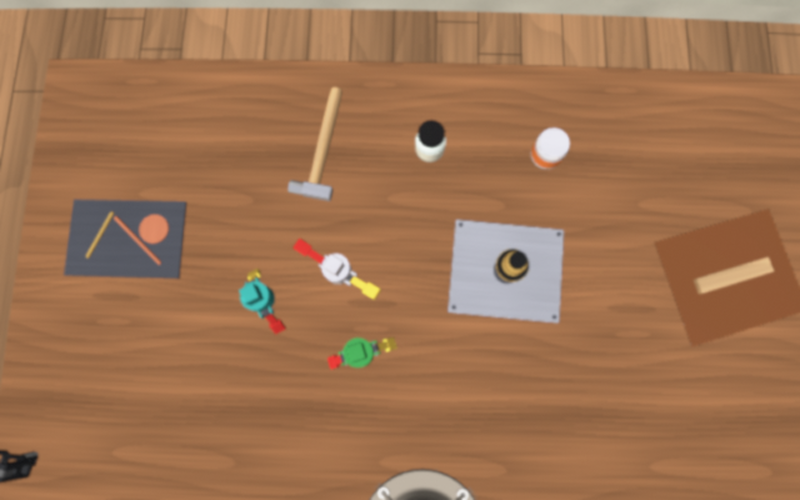

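View pics/side0.png

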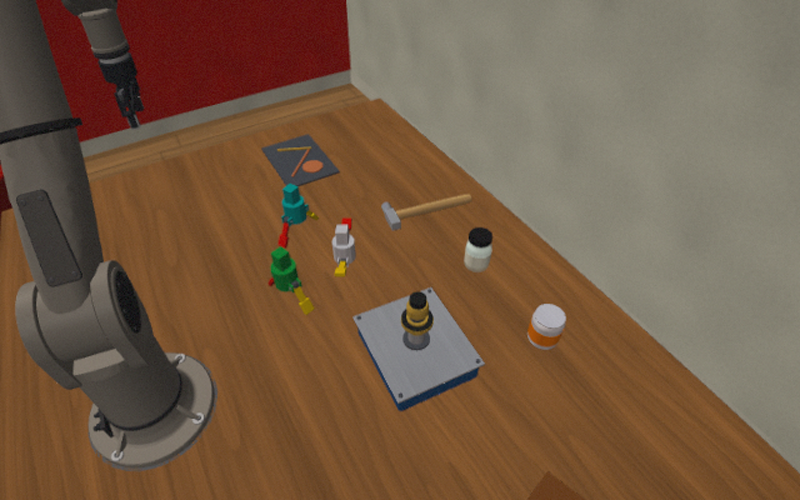

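Top view (800x500 scale): the candidates are the aluminium coupling at (335,268), the turquoise look-alike at (257,295) and the green one at (357,352). I choose the aluminium one. The adaptor is at (513,265), the jar at (430,140), the tin at (551,147) and the hammer at (315,145). Next is a close crop of the coupling and adaptor from both cameras.

```bash
python3 - <<'E'
from h import *
t,s=cam('top'),cam('side')
bs=[(t,(225,180,315,250)),(t,(350,165,460,265)),(s,(245,165,305,230)),(s,(280,225,390,325))]
out=[]
for c,b in bs:
    im=c['frame'][b[1]:b[3],b[0]:b[2],::-1]; k=min(400/im.shape[1],300/im.shape[0]); k=4 if 0 else k
    im=cv2.resize(im,None,fx=k,fy=k,interpolation=cv2.INTER_CUBIC); print(b,k)
    o=np.zeros((300,400,3),np.uint8); o[:im.shape[0],:im.shape[1]]=im[:300,:400]; out.append(o)
cv2.imwrite('pics/m.png',np.vstack([np.hstack(out[:2]),np.hstack(out[2:])]))
E
```

```text
(225, 180, 315, 250) 4.285714285714286
(350, 165, 460, 265) 3.0
(245, 165, 305, 230) 4.615384615384615
(280, 225, 390, 325) 3.0
```

View pics/m.png

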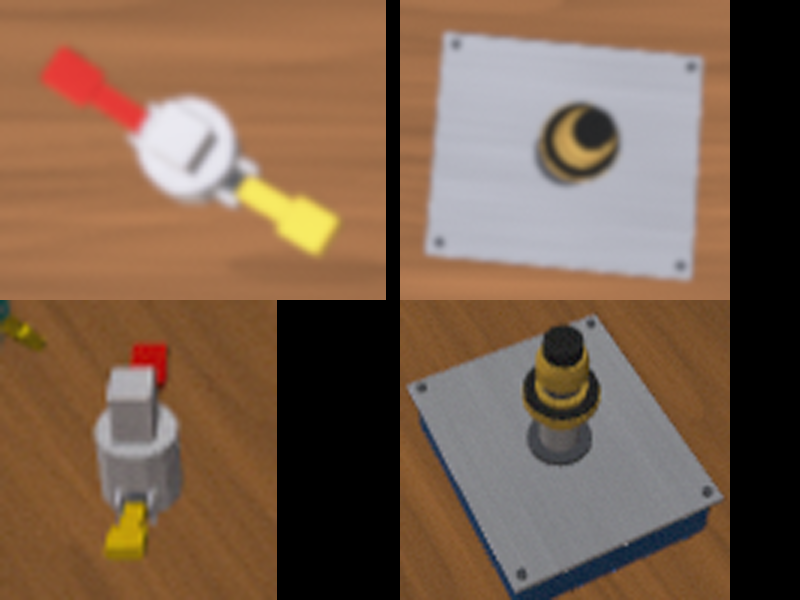

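The crop confirms it: an aluminium body with a square head. In the top image its disc is at (268.6,214.3), the red pad at (242,198) and the yellow pad at (296.6,231.8). The adaptor's plug is at (414.7,207.7) in the top image and (334.3,237.7) in the side image.

```bash
python3 - <<'E'
from h import *
t,s=cam('top'),cam('side')
r=lambda p:np.round(np.array(p)*1000,1)
d=onz(t,268.6,214.3,.054); print('disc',r(d))
T=lambda x,y:(225+x/4.2857,180+y/4.2857)
S=lambda x,y:(245+x/4.615,165+(y-300)/4.615)
p,e=tri(t,T(73,77),s,S(150,360)); print('red pad',r(p),e*1e3)
q,e=tri(t,T(307,222),s,S(126,540)); print('yel pad',r(q),e*1e3)
for z in(.03,.048):
  a=onz(t,*T(73,77),z);b=onz(t,*T(307,222),z); print(z,r(a),r(b),np.degrees(np.arctan2(*(a-b)[1::-1])),r((a+b)/2),r(np.linalg.norm(a-b)))
m=[(456,44),(691,66),(680,265),(438,242)]
c=np.array([onz(t,350+(x-400)/3,165+y/3,.063) for x,y in m]); print(r(c),r(c.mean(0)))
sc=[(421,387),(592,323),(707,491),(522,575)]
c2=np.array([onz(s,280+(x-400)/3,225+(y-300)/3,.063) for x,y in sc]); print(r(c2),r(c2.mean(0)))
print('plug',r(tri(t,(414.7,207.7),s,(334.3,237.7))[0]),tri(t,(414.7,207.7),s,(334.3,237.7))[1])
print('seat side', r(onz(s,333.7,255,.125)))
for k,pp in (('top',t),('side',s)):
  print(k,[np.round(proj(pp,[*d[:2],z]),1).tolist() for z in(.0,.054,.094)])
# head top centre
print('head side',r(onz(s,*S(133,377),.094)), r(onz(s,*S(136,430),.054)))
E
```

```text
disc [490.8 175.5  54. ]
red pad [532.8 243.8  41.5] 2.802773403157549
yel pad [452.2 107.9  34.9] 0.4295631665147847
0.03 [533.6 246.2  30. ] [452.9 108.2  30. ] 59.71819664109677 [493.3 177.2  30. ] 159.9
0.048 [530.3 242.9  48. ] [450.9 107.   48. ] 59.71819664109675 [490.6 174.9  48. ] 157.4
[[ 579.7  -63.5   63. ]
 [ 566.1 -253.1   63. ]
 [ 406.2 -240.8   63. ]
 [ 420.1  -50.5   63. ]] [ 493. -152.   63.]
[[ 420.9  -49.7   63. ]
 [ 582.   -62.3   63. ]
 [ 566.9 -251.4   63. ]
 [ 407.  -240.9   63. ]] [ 494.2 -151.1   63. ]
plug [ 492.7 -151.2  188.9] 0.0012552891318338322
seat side [ 494.4 -150.2  125. ]
top [[271.2, 217.5], [268.6, 214.3], [266.5, 211.7]]
side [[275.4, 205.9], [273.9, 193.1], [272.7, 183.0]]
head side [495.9 178.9  94. ] [492.1 174.3  54. ]
```

>>> carry_out:
  targets: [0,23,-34,-3,-7.6,0,23,-34,-3,-7.6,0,23,-34,-3,-7.6,0,23,-34,-3,-7.6,0,23,-34,-3,-7.6,0,23,-34,-3,-7.6,0,23,-34,-3,-7.6,0,23,-34,-3,-7.6,0,23,-34,-3,-7.6,0,23,-34,-3,-7.6,0,23,-34,-3,-7.6,0,23,-34,-3,-7.6,0,23,-34,-3,-7.6,0,23,-34,-3,-7.6,0,5,-2,0,0,0,0,0,0,0,0,0,0,0,0]
  newtons: 40

```text
t: 2.0
eef_pos: [0.4901, 0.178, 0.1892]
tool_rot: [-0.0, 0.867, 0.498, -0.0]
contact_force: [-0.0, 0.6, -0.3]
gripper_width: 0.998
grasp_force: 0.0
```

```bash
cat >> h.py <<'E'
def pair(name,p,w=50,h=45,k=8):
    out=[]
    for n in('top','side'):
        c=cam(n); u=proj(c,p); x,y=int(u[0]-w/2),int(u[1]-h/2); print(n,'offset',x,y,'axis proj',np.round(u,1))
        out.append(cv2.resize(c['frame'][y:y+h,x:x+w,::-1],None,fx=k,fy=k,interpolation=cv2.INTER_CUBIC))
    cv2.imwrite('pics/'+name,np.hstack(out))
E
python3 - <<'E'
from h import *
pair('p1.png',[.491,.1755,.1],80,110,5)
E
```

```text
top offset 226 156 axis proj [266.2 211.2]
side offset 232 126 axis proj [272.6 181.4]
```

View pics/p1.png

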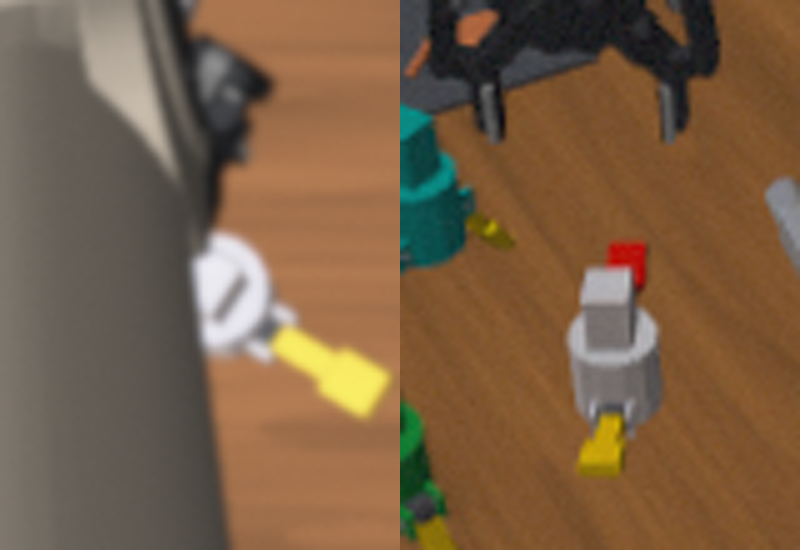

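The side view shows the open fingers straddling the head in line with its faces. The head top is at about (274,183.6), so the axis is near (492,175) mm. Going down to grip.

>>> carry_out:
  targets: [0,2,-3,-30,0,0,0,0,-35,0,0,0,0,-35,0,0,0,0,-20,0,0,0,0,-8,0,0,0,0,0,0,255,0,0,0,0,255,0,0,0,0,255,0,0,0,0,255,0,0,0,0,255,0,0,0,0,255,0,0,0,0,255,0,0,0,0,255,0,0,0,0]
  newtons: 70

```text
t: 3.5
eef_pos: [0.4929, 0.1743, 0.062]
tool_rot: [-0.0, 0.868, 0.497, 0.0]
contact_force: [-1.8, 0.9, 6.6]
gripper_width: 0.32
grasp_force: 68.3
```

>>> carry_out:
  targets: [255,0,0,10,0,255,0,0,40,0,255,0,0,50,0,255,0,0,50,0,255,0,0,50,0,255,0,0,15,0,255,0,0,0,0,255,0,0,0,0]

```text
t: 4.3
eef_pos: [0.4915, 0.1735, 0.2753]
tool_rot: [-0.0, 0.868, 0.497, -0.001]
contact_force: [-0.8, 0.7, -4.9]
gripper_width: 0.315
grasp_force: 70.5
```

```bash
python3 - <<'E'
from h import *
o=bot.get_obs(); p=o['eef_pos']; print(p,o['contact_force'],o['torque'])
pair('p2.png',[p[0],p[1],p[2]-.03],80,110,5)
E
```

```text
[0.49151816 0.17354438 0.27529617] [-0.84243391  0.73721098 -4.88126832] [ 0.00055748 -0.01753571 -0.0096651 ]
top offset 218 144 axis proj [258.3 199.7]
side offset 228 85 axis proj [268.4 140.1]
```

View pics/p2.png

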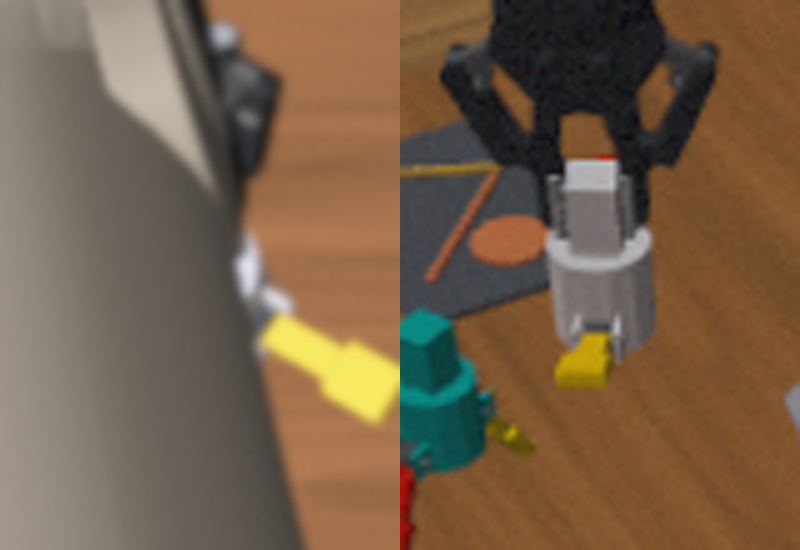

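The coupling is held upright and square, with both arms raised. Yellow is at crop (585,358) and the head top at (592,175), which is pixel (266.4,120). Now the grip offset, then the travel.

```bash
python3 - <<'E'
from h import *
s=cam('side'); p=bot.get_obs()['eef_pos']; m=p[2]-.062
r=lambda a:np.round(np.array(a)*1000,1)
S=lambda x,y:(228+(x-400)/5,85+y/5)
print('headtop',r(onz(s,*S(592,174),m+.094)-p))
print('disc far/near/left/right',r(onz(s,*S(600,264),m+.054)-p),r(onz(s,*S(548,240),m+.054)-p),r(onz(s,*S(652,240),m+.054)-p))
print('pred',[((proj(s,[p[0],p[1],m+z])-[228,85])*5+[400,0]).round().tolist() for z in(0,.054,.094)])
E
```

```text
headtop [ 1.4  1.1 32. ]
disc far/near/left/right [ -6.9 -17.7  -8. ] [-21.1  15.   -8. ] [ 24.8 -12.3  -8. ]
pred [[607.0, 327.0], [598.0, 242.0], [590.0, 176.0]]
```

>>> carry_out:
  targets: [255,0,-15,0,0,255,0,-30,0,0,255,0,-35,0,0,255,0,-35,0,0,255,0,-35,0,0,255,0,-35,0,0,255,0,-35,0,0,255,0,-35,0,0,255,0,-35,0,0,255,2,-20,0,0,255,0,-15,0,0,255,0,0,0,0,255,0,0,0,0]

```text
t: 5.75
eef_pos: [0.4938, -0.1513, 0.2757]
tool_rot: [-0.0, 0.868, 0.496, -0.001]
contact_force: [1.0, 0.4, -4.6]
gripper_width: 0.317
grasp_force: 70.3
```

```bash
python3 - <<'E'
from h import *
o=bot.get_obs(); p=o['eef_pos']; print(p,o['contact_force'],o['torque'])
pair('p3.png',[.4935,-.1515,.19],80,110,5)
s=cam('side')
print('pred coupling axis z=0,54,94',[proj(s,[p[0],p[1],p[2]-.062+z]).round(1).tolist() for z in(0,.054,.094)])
print('pred adaptor z 125,167,189',[proj(s,[.4935,-.1515,z]).round(1).tolist() for z in(.125,.167,.189)])
E
```

```text
[ 0.49381878 -0.15131419  0.27565857] [ 1.02691839  0.36197556 -4.64768824] [0.00201514 0.03463234 0.07146552]
top offset 375 151 axis proj [415. 207.]
side offset 294 182 axis proj [334.4 237.4]
pred coupling axis z=0,54,94 [[334.8, 230.2], [335.5, 212.8], [336.1, 198.8]]
pred adaptor z 125,167,189 [[333.7, 255.6], [334.1, 244.1], [334.4, 237.7]]
```

View pics/p3.png

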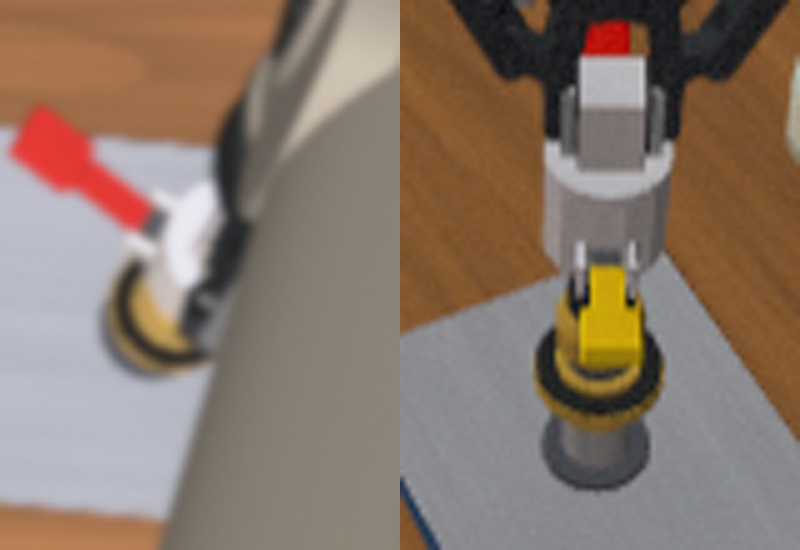

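Side view: the sleeve's mid column is 335.6 and the gasket's is 334.1, both as predicted, so it is lined up across the view. In depth the coupling sits about 1 mm too far, so I trim that and start down by feel.

>>> carry_out:
  targets: [255,-0.5,-1,-15,0,255,0,0,-15,0,255,0,0,-5,0,255,0,0,-3,0,255,0,0,-3,0,255,0,0,-3,0,255,0,0,0,0]

```text
t: 6.6
eef_pos: [0.4941, -0.152, 0.2323]
tool_rot: [-0.0, 0.868, 0.497, 0.0]
contact_force: [0.4, -0.0, -3.8]
gripper_width: 0.319
grasp_force: 70.3
```

>>> carry_out:
  targets: [255,0,0,-2,0,255,0,0,-2,0,255,0,0,-2,0,255,0,0,0,0]

```text
t: 7.0
eef_pos: [0.4936, -0.1526, 0.226]
tool_rot: [0.0, 0.868, 0.497, -0.0]
contact_force: [-1.4, -1.1, -6.0]
gripper_width: 0.316
grasp_force: 70.4
```

>>> carry_out:
  targets: [255,0,0,-2,0,255,0,0,-2,0,255,0,0,0,0]

```text
t: 7.3
eef_pos: [0.4935, -0.1526, 0.2219]
tool_rot: [0.0, 0.868, 0.497, -0.001]
contact_force: [-3.0, -2.9, -5.2]
gripper_width: 0.321
grasp_force: 70.3
```

>>> carry_out:
  targets: [255,-0.5,-0.6,-2,0,255,0,0,-2,0,255,0,0,0,0]

```text
t: 7.6
eef_pos: [0.4934, -0.1527, 0.2179]
tool_rot: [-0.0, 0.868, 0.497, -0.0]
contact_force: [-2.4, -2.9, -5.5]
gripper_width: 0.32
grasp_force: 70.3
```

>>> carry_out:
  targets: [255,0,0,-2,0,255,0,0,-2,0,255,0,0,0,0]

```text
t: 7.9
eef_pos: [0.4934, -0.1527, 0.2139]
tool_rot: [-0.0, 0.868, 0.497, -0.0]
contact_force: [-2.4, -2.1, -4.9]
gripper_width: 0.321
grasp_force: 70.4
```

>>> carry_out:
  targets: [255,-0.2,-0.3,-3,0,255,0,0,-3,0,255,0,0,-3,0,255,0,0,0,0]

```text
t: 8.3
eef_pos: [0.4933, -0.1528, 0.2047]
tool_rot: [-0.0, 0.868, 0.497, -0.0]
contact_force: [-2.3, -2.6, -5.6]
gripper_width: 0.316
grasp_force: 70.2
```

>>> carry_out:
  targets: [255,0,0,-2,0,255,0,0,-2,0,255,0,0,0,0]

```text
t: 8.6
eef_pos: [0.4933, -0.1529, 0.201]
tool_rot: [-0.0, 0.868, 0.497, -0.0]
contact_force: [-3.0, -2.3, -5.4]
gripper_width: 0.318
grasp_force: 70.3
```

>>> carry_out:
  targets: [255,0,0,-1.5,0,255,0,0,-1.5,0,255,0,0,0,0]

```text
t: 8.9
eef_pos: [0.4934, -0.153, 0.1989]
tool_rot: [-0.0, 0.868, 0.497, 0.0]
contact_force: [-6.0, -0.5, 5.0]
gripper_width: 0.318
grasp_force: 71.8
```

>>> carry_out:
  targets: [255,0,0,-1.5,0,255,0,0,-1.5,0,255,0,0,0,0]

```text
t: 9.2
eef_pos: [0.4934, -0.153, 0.196]
tool_rot: [-0.0, 0.868, 0.497, 0.0]
contact_force: [-6.5, -0.1, 5.7]
gripper_width: 0.32
grasp_force: 72.0
```

>>> carry_out:
  targets: [255,0,0,-1.5,0,255,0,0,0,0]

```text
t: 9.4
eef_pos: [0.4934, -0.153, 0.1946]
tool_rot: [-0.0, 0.868, 0.497, 0.0]
contact_force: [-6.4, -1.4, 5.6]
gripper_width: 0.316
grasp_force: 72.0
```

The seal was met at about TCP z = 0.200, so home should be near 0.192.

>>> carry_out:
  targets: [255,-0.4,0,-1,0,255,0,0,-1,0,255,0,0,0,0]

```text
t: 9.7
eef_pos: [0.4933, -0.153, 0.1928]
tool_rot: [-0.0, 0.868, 0.497, 0.001]
contact_force: [-6.6, 0.4, 8.5]
gripper_width: 0.313
grasp_force: 72.1
```

>>> carry_out:
  targets: [255,0,0,-1,0,255,0,0,0,0]

```text
t: 9.9
eef_pos: [0.4933, -0.1531, 0.1924]
tool_rot: [-0.0, 0.868, 0.497, 0.001]
contact_force: [-9.6, 1.6, 15.9]
gripper_width: 0.32
grasp_force: 73.0
```

>>> carry_out:
  targets: [255,0,0,-0.7,0,255,0,0,0,0]

```text
t: 10.1
eef_pos: [0.4934, -0.1531, 0.1922]
tool_rot: [-0.001, 0.868, 0.497, 0.001]
contact_force: [-11.2, 1.0, 21.4]
gripper_width: 0.319
grasp_force: 74.0
```

>>> carry_out:
  targets: [255,-0.6,0,-0.3,0,255,0,0,0,0,255,0,0,0,0]

```text
t: 10.4
eef_pos: [0.4933, -0.153, 0.1922]
tool_rot: [-0.0, 0.868, 0.497, 0.001]
contact_force: [-10.8, 1.7, 22.2]
gripper_width: 0.324
grasp_force: 73.9
```

>>> carry_out:
  targets: [255,0,0,0.8,0,0,0,0,0,0,0,0,0,0,0,0,0,0,0,0,0,0,0,0,0,0,0,0,0,0,0,0,0,20,0,0,0,0,40,0,0,0,0,40,0,0,0,0,0,0]

```text
t: 11.4
eef_pos: [0.4953, -0.1543, 0.2954]
tool_rot: [0.002, 0.868, 0.497, 0.004]
contact_force: [-0.3, -1.0, 0.5]
gripper_width: 1.002
grasp_force: 0.0
```

```bash
python3 - <<'E'
from h import *
pair('p4.png',[.4935,-.1515,.17],80,80,5)
s=cam('side')
for m in(.131,.139): print(m,[((proj(s,[.493,-.152,m+z])-proj(s,[.4935,-.1515,.17])).round(1)).tolist() for z in(0,.054,.094)])
E
```

```text
top offset 373 168 axis proj [413.3 208.5]
side offset 294 203 axis proj [334.2 243.2]
0.131 [[-0.5, 11.0], [0.1, -4.1], [0.6, -16.2]]
0.139 [[-0.4, 8.8], [0.2, -6.4], [0.7, -18.7]]
```

View pics/p4.png

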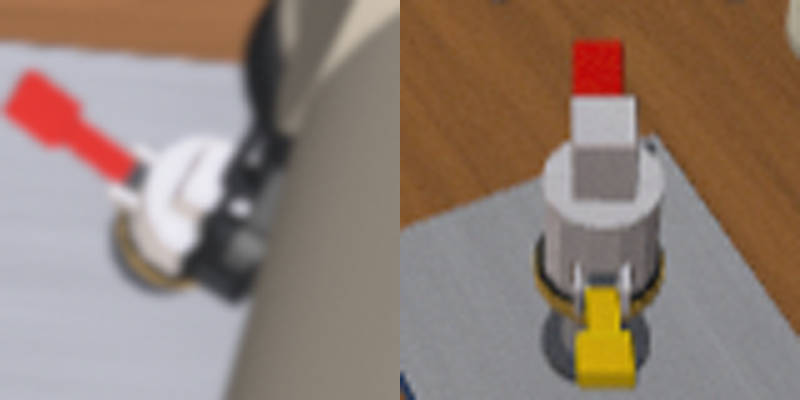

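The coupling sits on the gasket: head top at crop (604,121), where home predicts 119. Both arms are still raised. I'll close the gripper and go above the red pad.

>>> carry_out:
  targets: [255,17,30,0,0,255,17,30,0,0,255,0,0,0,0,255,0,0,0,0,255,0,0,0,0,255,0,0,0,0,255,0,0,-30,0,255,0,0,-30,0,255,0,0,0,0]

```text
t: 12.45
eef_pos: [0.5235, -0.0932, 0.2276]
tool_rot: [-0.002, 0.868, 0.496, -0.003]
contact_force: [-0.6, 0.5, -0.2]
gripper_width: -0.001
grasp_force: 0.0
```

>>> carry_out:
  targets: [255,5,1,-20,0,255,0,0,-15,0,255,0,0,-5,0,255,0,0,0,0]

```text
t: 12.85
eef_pos: [0.5309, -0.0923, 0.1905]
tool_rot: [-0.0, 0.868, 0.497, -0.0]
contact_force: [0.4, -0.5, 0.4]
gripper_width: 0.004
grasp_force: 0.0
```

>>> carry_out:
  targets: [255,0,0,-4,0,255,0,0,-4,0,255,0,0,0,0]

```text
t: 13.15
eef_pos: [0.5313, -0.0919, 0.1825]
tool_rot: [-0.0, 0.868, 0.497, -0.0]
contact_force: [0.2, -0.3, -0.8]
gripper_width: 0.002
grasp_force: 0.0
```

>>> carry_out:
  targets: [255,-1,0,-4,0,255,0,0,-4,0,255,0,0,0,0]

```text
t: 13.45
eef_pos: [0.5299, -0.0919, 0.174]
tool_rot: [-0.0, 0.868, 0.497, -0.0]
contact_force: [0.1, 0.7, -0.4]
gripper_width: -0.003
grasp_force: 0.0
```

>>> carry_out:
  targets: [255,0,0,-4,0,255,0,0,-4,0,255,0,0,0,0]

```text
t: 13.75
eef_pos: [0.5309, -0.0917, 0.1666]
tool_rot: [0.0, 0.868, 0.497, 0.0]
contact_force: [1.1, 0.6, 3.7]
gripper_width: 0.003
grasp_force: 1.1
```

>>> carry_out:
  targets: [255,1.4,2.3,-3,0,255,1.4,2.3,-3,0,255,1.4,2.3,-3,0,255,0,0,0,0]

```text
t: 14.15
eef_pos: [0.5345, -0.0849, 0.157]
tool_rot: [-0.0, 0.868, 0.497, -0.0]
contact_force: [-0.5, -1.2, 1.6]
gripper_width: -0.0
grasp_force: 0.9
```

>>> carry_out:
  targets: [255,1.4,2.3,-3,0,255,1.4,2.3,-3,0,255,1.4,2.3,-3,0,255,0,0,0,0]

```text
t: 14.55
eef_pos: [0.5391, -0.0775, 0.1482]
tool_rot: [-0.0, 0.868, 0.497, 0.0]
contact_force: [-0.1, -1.7, 2.3]
gripper_width: -0.001
grasp_force: 1.0
```

>>> carry_out:
  targets: [255,0.5,0.9,-3.5,0,255,0.5,0.9,-3.5,0,255,0.5,0.9,-3.5,0,255,0,0,0,0]

```text
t: 14.95
eef_pos: [0.5404, -0.0752, 0.1377]
tool_rot: [-0.0, 0.868, 0.497, -0.0]
contact_force: [-0.0, -0.5, 2.9]
gripper_width: -0.001
grasp_force: 1.0
```

>>> carry_out:
  targets: [255,0.3,0.5,-3.5,0,255,0.3,0.5,-3.5,0,255,0.3,0.5,-3.5,0,255,0,0,0,0]

```text
t: 15.35
eef_pos: [0.5413, -0.0737, 0.1271]
tool_rot: [-0.0, 0.868, 0.497, -0.0]
contact_force: [-0.6, -1.0, 2.1]
gripper_width: 0.002
grasp_force: 1.0
```

>>> carry_out:
  targets: [255,-0.3,-0.6,-3.5,0,255,-0.3,-0.6,-3.5,0,255,-0.5,-0.9,-3.5,0,255,0,0,0,0]

```text
t: 15.75
eef_pos: [0.54, -0.0761, 0.1166]
tool_rot: [-0.0, 0.868, 0.497, -0.0]
contact_force: [0.9, -1.0, 1.9]
gripper_width: -0.001
grasp_force: 0.8
```

>>> carry_out:
  targets: [255,-0.7,-1.2,-3,0,255,-0.8,-1.4,-3,0,255,-1,-1.7,-3,0,255,0,0,0,0]

```text
t: 16.15
eef_pos: [0.5374, -0.0806, 0.1077]
tool_rot: [-0.0, 0.868, 0.497, -0.0]
contact_force: [1.2, -0.3, 2.1]
gripper_width: 0.002
grasp_force: 0.7
```

>>> carry_out:
  targets: [255,-1.2,-2,-2.5,0,255,-1.2,-2,-2.5,0,255,-1.2,-2,-2.5,0,255,0,0,0,0]

```text
t: 16.55
eef_pos: [0.5338, -0.0867, 0.1003]
tool_rot: [0.0, 0.868, 0.497, -0.0]
contact_force: [1.2, 0.5, 0.7]
gripper_width: 0.003
grasp_force: 1.0
```

>>> carry_out:
  targets: [255,-1.2,-2,-2,0,255,-1.2,-2,-2,0,255,0,0,0,0]

```text
t: 16.85
eef_pos: [0.5315, -0.0907, 0.0965]
tool_rot: [0.0, 0.868, 0.497, 0.0]
contact_force: [0.0, 0.6, 3.8]
gripper_width: 0.003
grasp_force: 1.4
```

>>> carry_out:
  targets: [255,-1,-1.7,-1,0,255,-1,-1.7,-1,0,255,0,0,0,0]

```text
t: 17.15
eef_pos: [0.5301, -0.0933, 0.0947]
tool_rot: [-0.0, 0.868, 0.497, 0.001]
contact_force: [2.4, 3.4, 4.3]
gripper_width: 0.002
grasp_force: 3.0
```

>>> carry_out:
  targets: [255,-0.8,-1.3,-0.5,0,255,-0.8,-1.3,-0.5,0,255,0,0,0,0]

```text
t: 17.45
eef_pos: [0.5299, -0.0939, 0.0942]
tool_rot: [-0.001, 0.867, 0.498, 0.002]
contact_force: [4.9, 8.6, 7.0]
gripper_width: -0.002
grasp_force: 6.0
```

>>> carry_out:
  targets: [255,-0.4,-0.6,-0.3,0,255,0,0,0,0]

```text
t: 17.65
eef_pos: [0.5299, -0.094, 0.0941]
tool_rot: [-0.001, 0.867, 0.498, 0.002]
contact_force: [5.8, 10.3, 8.9]
gripper_width: -0.002
grasp_force: 6.8
```

>>> carry_out:
  targets: [255,6,10.3,0,0,255,6,10.3,0,0,255,0,0,30,0,255,0,0,50,0,255,0,0,50,0,255,0,0,0,0,255,0,0,0,0]

```text
t: 18.35
eef_pos: [0.5397, -0.0763, 0.2238]
tool_rot: [0.0, 0.868, 0.497, 0.0]
contact_force: [-0.7, 1.1, -1.8]
gripper_width: 0.001
grasp_force: 0.0
```

```bash
python3 - <<'E'
from h import *
pair('p5.png',[.4935,-.1515,.15],80,80,5)
s=cam('side')
A=np.array([.4933,-.1525,.1302]);u=np.array([.505,.863,0])
for a in(0,-45,-60):
  a=np.radians(a)
  print([((proj(s,A+g*u*(.029+.071*np.cos(a))+[0,0,.014+.071*np.sin(a)])-proj(s,[.4935,-.1515,.15])+40)*5+[400,0]).round() for g in(1,-1)])
E
```

```text
top offset 371 169 axis proj [411.7 210. ]
side offset 293 208 axis proj [333.9 248.8]
[array([596.,  46.]), array([606., 401.])]
[array([594., 145.]), array([601., 422.])]
[array([594., 183.]), array([600., 407.])]
```

View pics/p5.png

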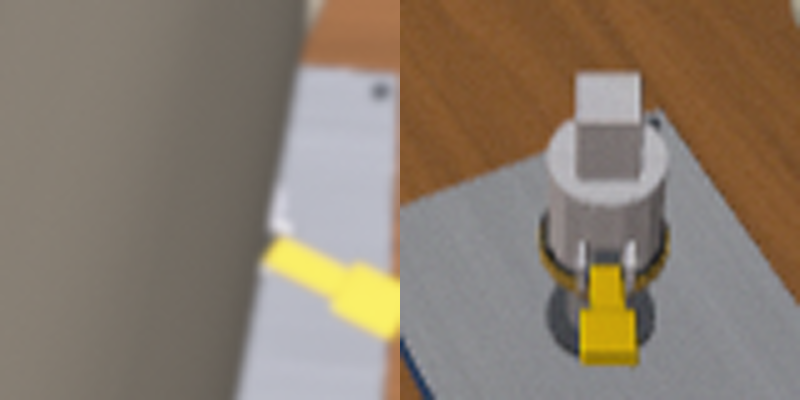

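The coupling is still upright and seated, and the red arm is down out of sight behind it. Moving over the head to the yellow arm.

>>> carry_out:
  targets: [255,0,0,40,0,255,-20,-34,0,0,255,-21,-35,0,0,255,-21,-35,0,0,255,-20,-34,0,0,255,0,0,0,0,255,0,0,-40,0,255,0,0,-35,0,255,0,0,0,0]

```text
t: 19.4
eef_pos: [0.4542, -0.2125, 0.1838]
tool_rot: [-0.003, 0.868, 0.497, -0.004]
contact_force: [-0.2, -0.7, 0.9]
gripper_width: -0.004
grasp_force: 0.0
```

>>> carry_out:
  targets: [255,2,-1,-4,0,255,0,0,-4,0,255,0,0,-3,0,255,0,0,0,0]

```text
t: 19.8
eef_pos: [0.46, -0.2154, 0.1778]
tool_rot: [0.0, 0.868, 0.497, 0.0]
contact_force: [-1.6, -0.0, -0.7]
gripper_width: 0.003
grasp_force: 0.0
```

>>> carry_out:
  targets: [255,0,0,-3,0,255,0,0,-3,0,255,0,0,0,0]

```text
t: 20.1
eef_pos: [0.4594, -0.2152, 0.1711]
tool_rot: [-0.0, 0.868, 0.497, -0.0]
contact_force: [0.2, -0.7, 0.8]
gripper_width: 0.003
grasp_force: 0.0
```

>>> carry_out:
  targets: [255,-1,0.5,-3,0,255,0,0,-2,0,255,0,0,0,0]

```text
t: 20.4
eef_pos: [0.4588, -0.2155, 0.1665]
tool_rot: [0.0, 0.868, 0.497, 0.0]
contact_force: [0.5, -1.7, 4.0]
gripper_width: 0.0
grasp_force: 1.5
```

>>> carry_out:
  targets: [255,-1.4,-2.3,-3,0,255,-1.4,-2.3,-3,0,255,-1.4,-2.3,-3,0,255,0,0,0,0]

```text
t: 20.8
eef_pos: [0.454, -0.2218, 0.1568]
tool_rot: [-0.0, 0.868, 0.497, -0.0]
contact_force: [1.9, 2.1, 1.3]
gripper_width: 0.0
grasp_force: 0.9
```

>>> carry_out:
  targets: [255,-1.4,-2.3,-3,0,255,-1.4,-2.3,-3,0,255,-1.4,-2.3,-3,0,255,0,0,0,0]

```text
t: 21.2
eef_pos: [0.4496, -0.2293, 0.1479]
tool_rot: [-0.0, 0.868, 0.496, -0.0]
contact_force: [1.1, 1.1, 1.4]
gripper_width: 0.003
grasp_force: 0.9
```

Same response as the red arm, so I'll repeat the same path mirrored.

>>> carry_out:
  targets: [255,-0.5,-0.9,-3.5,0,255,-0.5,-0.9,-3.5,0,255,-0.5,-0.9,-3.5,0,255,0,0,0,0]

```text
t: 21.6
eef_pos: [0.4484, -0.2317, 0.1374]
tool_rot: [0.0, 0.868, 0.497, -0.0]
contact_force: [0.8, 0.7, 2.4]
gripper_width: 0.002
grasp_force: 0.9
```

>>> carry_out:
  targets: [255,-0.3,-0.5,-3.5,0,255,-0.3,-0.5,-3.5,0,255,-0.3,-0.5,-3.5,0,255,0,0,0,0]

```text
t: 22.0
eef_pos: [0.4475, -0.2331, 0.1269]
tool_rot: [0.0, 0.868, 0.497, -0.0]
contact_force: [0.9, 0.5, 1.8]
gripper_width: -0.001
grasp_force: 0.8
```

>>> carry_out:
  targets: [255,0.3,0.6,-3.5,0,255,0.3,0.6,-3.5,0,255,0.5,0.9,-3.5,0,255,0,0,0,0]

```text
t: 22.4
eef_pos: [0.4488, -0.2308, 0.1163]
tool_rot: [0.0, 0.868, 0.497, -0.0]
contact_force: [1.5, -0.6, 1.4]
gripper_width: 0.003
grasp_force: 0.7
```

>>> carry_out:
  targets: [255,0.7,1.2,-3,0,255,0.8,1.4,-3,0,255,1,1.7,-3,0,255,0,0,0,0]

```text
t: 22.8
eef_pos: [0.4514, -0.2263, 0.1074]
tool_rot: [-0.0, 0.868, 0.497, -0.0]
contact_force: [0.6, -1.3, 0.9]
gripper_width: 0.001
grasp_force: 0.7
```

>>> carry_out:
  targets: [255,1.2,2,-2.5,0,255,1.2,2,-2.5,0,255,1.2,2,-2.5,0,255,0,0,0,0]

```text
t: 23.2
eef_pos: [0.4548, -0.2202, 0.0998]
tool_rot: [-0.0, 0.868, 0.497, -0.0]
contact_force: [-0.8, -2.3, -0.5]
gripper_width: -0.0
grasp_force: 0.9
```

>>> carry_out:
  targets: [255,1.2,2,-2,0,255,1.2,2,-2,0,255,0,0,0,0]

```text
t: 23.5
eef_pos: [0.4573, -0.2161, 0.096]
tool_rot: [-0.0, 0.868, 0.497, -0.0]
contact_force: [-1.3, -2.1, -0.8]
gripper_width: -0.001
grasp_force: 1.1
```

>>> carry_out:
  targets: [255,1,1.7,-1,0,255,1,1.7,-1,0,255,0,0,0,0]

```text
t: 23.8
eef_pos: [0.4591, -0.2131, 0.094]
tool_rot: [-0.0, 0.868, 0.497, -0.0]
contact_force: [-2.3, -3.2, -0.7]
gripper_width: -0.001
grasp_force: 1.6
```

>>> carry_out:
  targets: [255,0.8,1.3,-0.5,0,255,0.8,1.3,-0.5,0,255,0,0,0,0]

```text
t: 24.1
eef_pos: [0.46, -0.2118, 0.0932]
tool_rot: [0.0, 0.868, 0.496, -0.001]
contact_force: [-4.3, -6.3, 0.9]
gripper_width: -0.0
grasp_force: 3.6
```

>>> carry_out:
  targets: [255,0.5,0.9,-0.3,0,255,0,0,0,0]

```text
t: 24.3
eef_pos: [0.4602, -0.2116, 0.093]
tool_rot: [0.001, 0.868, 0.496, -0.001]
contact_force: [-4.3, -8.1, 0.6]
gripper_width: 0.0
grasp_force: 4.6
```

>>> carry_out:
  targets: [255,0.5,0.9,-0.5,0,255,0,0,0,0]

```text
t: 24.5
eef_pos: [0.4603, -0.2113, 0.0926]
tool_rot: [0.001, 0.868, 0.496, -0.001]
contact_force: [-6.2, -10.7, 1.8]
gripper_width: -0.002
grasp_force: 5.7
```

>>> carry_out:
  targets: [255,-6,-10.3,0,0,255,-6,-10.3,0,0,255,0,0,30,0,255,0,0,50,0,255,0,0,50,0,255,0,0,50,0,255,-20,50,0,0,255,0,50,0,0,255,0,50,0,0,255,0,50,0,0,255,0,50,0,0,255,0,0,0,0,255,0,0,0,0]

```text
t: 25.8
eef_pos: [0.4312, 0.0181, 0.2726]
tool_rot: [-0.0, 0.867, 0.498, 0.0]
contact_force: [0.7, -0.7, -0.3]
gripper_width: 0.0
grasp_force: 0.0
```

```bash
python3 - <<'E'
from h import *
pair('p6.png',[.4935,-.1515,.14],80,80,5)
E
```

```text
top offset 370 170 axis proj [410.9 210.7]
side offset 293 211 axis proj [333.8 251.5]
```

View pics/p6.png

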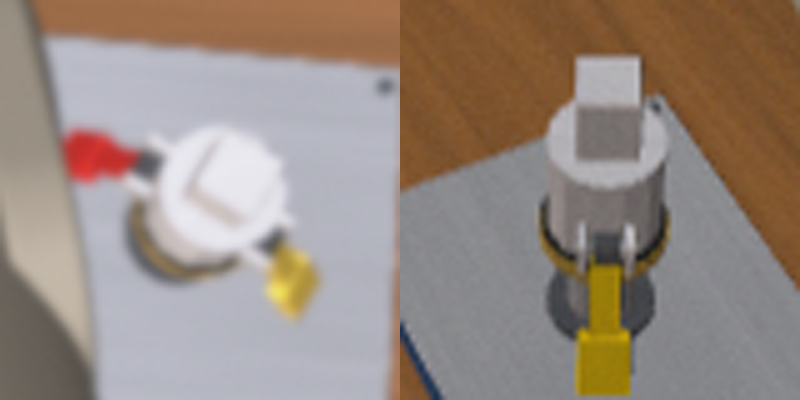

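```bash
python3 - <<'E'
from h import *
A=np.array([.4933,-.1525,.1302]);u=np.array([.505,.863,0])
T={n:(cam(n),o,dx) for n,o,dx in(('top',(370,170),0),('side',(293,211),400))}
for n,(c,o,dx) in T.items():
  F=lambda p:((proj(c,p)-o)*5+[dx,0]).round().tolist()
  print(n,'disc',F(A+[0,0,.054]),'head',F(A+[0,0,.094]))
  for a in(-30,-45,-52,-60):
    r=np.radians(a)
    # face middle and bar tip (upper face)
    P=lambda g,d:F(A+g*u*(.029+d*np.cos(r)-.005*np.sin(r))+[0,0,.014+d*np.sin(r)+.005*np.cos(r)])
    print(a,'red pad/tip',P(1,.056),P(1,.071),'yel padstart/pad/tip',P(-1,.041),P(-1,.056),P(-1,.071))
E
```

```text
top disc [225.0, 188.0] head [243.0, 172.0]
-30 red pad/tip [47.0, 120.0] [21.0, 108.0] yel padstart/pad/tip [332.0, 286.0] [353.0, 303.0] [374.0, 320.0]
-45 red pad/tip [59.0, 134.0] [37.0, 126.0] yel padstart/pad/tip [316.0, 282.0] [331.0, 297.0] [346.0, 312.0]
-52 red pad/tip [67.0, 141.0] [47.0, 135.0] yel padstart/pad/tip [308.0, 279.0] [320.0, 293.0] [332.0, 306.0]
-60 red pad/tip [77.0, 150.0] [60.0, 146.0] yel padstart/pad/tip [298.0, 275.0] [306.0, 287.0] [314.0, 299.0]
side disc [607.0, 142.0] head [610.0, 82.0]
-30 red pad/tip [600.0, 98.0] [599.0, 88.0] yel padstart/pad/tip [608.0, 344.0] [608.0, 380.0] [608.0, 415.0]
-45 red pad/tip [600.0, 127.0] [599.0, 124.0] yel padstart/pad/tip [607.0, 346.0] [607.0, 380.0] [606.0, 413.0]
-52 red pad/tip [600.0, 141.0] [599.0, 142.0] yel padstart/pad/tip [606.0, 344.0] [606.0, 377.0] [606.0, 409.0]
-60 red pad/tip [600.0, 157.0] [599.0, 162.0] yel padstart/pad/tip [606.0, 341.0] [605.0, 371.0] [605.0, 401.0]
```

The top view shows the red pad at (90,157) and the yellow at (293,283). Both are at or past the pixels predicted for −60° and symmetric about the coupling. It is seated and square, with the robot clear.

```bash
python3 -c "
from station import bot
print(bot.hand_in())"
```

```text
the job is handed in; nothing more can be done
None
```

The job is handed in at about 26 s: the coupling is pressed home to the hard stop at about 22 N, then the red and yellow arms were swung fully down to their stops, and the gripper is clear; the result of the judging was not shown.

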